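Fit the keyed shaft into the clamped pulley

ROBOT

A 7-joint arm with a two-finger parallel gripper is mounted at the origin on the work surface. World frame = base frame: x ahead of the robot, y to its left, z up, the work surface at z = 0. Lengths are in m, angles in rad, forces in N, time in s.
With the tool pointing down it reaches from about 0.4 to 0.85 m from the base axis. Payload 10.4 kg.
Tool frame: the origin (TCP) lies where the fingers leave the gripper's body, on its centre line; the fingertips stand 73 mm ahead of it and the grasp point (between the pads) lies 54 mm ahead of it; z points along the fingers, y is the direction in which the jaws open and shut (so a half turn about z gives the same grasp; the last joint's range is limited). The gripper opens to 85 mm and grips with 20 to 120 N. Pads are 22 mm wide; open, the fingers measure 114 mm over their backs; the gripper's body (76 mm by 85 mm) begins 54 mm behind the grasp point. The pads swing forward as they close: fully open they stand 13 mm farther back than shut.
Start: joints at [-1.148, 0.332, -0.065, 1.46, 0.022, 1.35, -0.088], TCP at [0.269, 0.564, 0.304] pointing down, gripper open.
Joint ranges: [-2.6, 2.6], [-0.5, 2.12], [-1.47, 1.34], [0.16, 2.42], [-1.27, 4.41], [0.06, 2.06], [-2.6, 2.6]. Speed limits (rad/s): [2.22, 2.22, 2.79, 2.79, 3.14, 3.14, 3.14].

INTERFACE

Orientations are given as a unit quaternion [x, y, z, w].
In Python, from workcell import get_obs, camera, camera_model, hand_in gives the robot as it stands.
- The arm moves only by the shell command python3 -m crank 'ROWS' [FORCE]. ROWS is text: rows parted by semicolons, each of 7 numbers parted by spaces: the shift along the tool's x, y, z in units of 40 mm (1.0 is 40 mm), then the turn, a rotation vector about the tool's x, y, z in units of 8 degrees (1.0 is 8 degrees), then the finger opening in mm, from 0 to 85.4. In form: x y z ax ay az jaw; .... A call has exactly 10 rows; each row shifts and turns the pose as measured when the row begins, along the tool's axes as they then stand; what a row does not reach is not made up. A row lasts 1/10 s, in which the tool goes at most 50 mm and 8.59 degrees, less where a joint would pass 70% of its speed; a pose out of reach is approached as far as the arm can. A call is refused whole if a number of a shift passes 1 or a number of a turn 1, either way. A call with a gripper value outside its range is refused whole. The fingers move at their own pace and stop on an object; FORCE is the grip in N (left out, the last holds). Time passes only in rows, so rows that do not move let the fingers close, or fill a call up. It gives the time, the measured TCP pose, the force and the opening at its end, in the units of the state.
- get_obs(): the state, without advancing time (a new reading comes with each control period).
- camera(name): name is "side" or "top" or "wrist"; returns (picture, depth): 400x640x3 uint8, red, green, blue; 400x640 float32, m along the optical axis (not along the pixel's ray), 0 where there is no reading.
- camera_model(name): a dict with "fx", "fy", "cx", "cy" (pixels), "position" and "rotation" of the camera in the world; the wrist camera has in their place "hand_eye" (4x4, takes a point from camera to tool coordinates, whose origin is the TCP and whose axes are the flange's). Camera axes: x right, y up, looking along -z (the intrinsics and any distortion apply to the point x, -y, -z); pixel columns grow to the right and rows downward; lengths in m; the calibration is good to about 2 mm. A picture is of the moment at which its call begins: read the wrist's pose just before it. camera_model takes no time and is no camera call.
- hand_in(): hands the job in, once; it reports no verdict.
The state is a dict: "clock": time; "joint_pos": joint angles; "joint_velocities": joint speeds; "tau": joint torques, N m; "position": TCP position; "ee_rot": TCP orientation; "ft_force": force on the tool from outside, world axes, zero at the start; "torque": the same for the moment, N m; "grip_width": opening from 0.0 (shut) to 1.0 (fully open).
Only numpy, scipy, OpenCV 4.12 (cv2) and the standard library are available. Lean on these libraries where they do the work, as an engineer would, in place of code of your own. Each camera call takes 0.05 s, during which the arm holds its last target.

TASK

The V-belt pulley clamped to the slotted plate has a white plastic masking plug in its bore: pull the plug out and set it down on the bench, clear of the plate and pulley. Then lift the keyed steel shaft out of its wooden stand, put its nose into the bore, turn it until the key slips into the keyway, and push it fully home so that its collar sits flat on the hub. Finish still gripping the shaft and pressing it down firmly (15 N or so) for the grub screw to be tightened, and leave the other things on the bench where they are.

Things in the scene. Friction and masses are not known exactly. Their poses are not given: they have to be found in the camera images.
- pulley: Cast V-belt pulley, fixed: rim 130 dia, rim top 54 above the bench; hub 66 dia. Origin on the bore's axis at bench height, z up the bore, x points from the axis towards the keyway. Keyway 10.5 wide, open at the hub's top face, reaching 21.5 from the axis. It is strapped to a 250 x 140 plate, 16 thick (long side along x), by clamps at +x and -x, nuts up to 94 high.
- bore_mouth (a point): Centre of the bore's mouth in the hub's flat top face, 70 above the bench. Round bore 32 dia, straight down, 54 deep, no chamfer. Axes as the pulley's: z up, x towards the keyway.
- plug_center (a point): White plastic masking plug, 52 tall, loose fit in the bore: this point is on its axis, half-way up. Below it: stem 28.6 dia, from -26 to -12, in the bore; flange 44 dia, -12 to -8, resting on the hub and hiding the keyway. Above: grip knob 22 dia, from -8 to +21, then a rim 27 dia to +26. About 35 g. z up the axis.
- plug: The same plug; origin at the centre of the stem's lower end.
- shaft: Loose steel shaft 30 dia, 120 long, 0.6 to 0.8 kg, upright in the stand; origin at the centre of its lower end, z up its axis, x points to the key. From the bottom: plain nose to 12 (2 mm chamfer), key from 12 to 46, collar 46 to 54, plain round grip part 54 to 120. The key is 8 wide, stands 5 proud (20 from the axis), lower end chamfered; an empty 8 wide groove in its top 40 mm is in line with it.
- shaft_grip (a point): Point on the shaft's axis half-way up its plain round grip part (30 dia, 66 long), 87 above its lower end. Axes as the shaft's: z up, x towards the key.
- collar: The shaft's fixed collar, 47 dia, 8 thick; origin at the centre of its underside, the shoulder that comes to sit on the hub, 46 above the shaft's lower end. Axes as the shaft's.
- shaft_nose (a point): Centre of the shaft's lower end (nose). Axes as the shaft's.
- stand_hole (a point): Centre, at top-face height (24 above the bench), of the 33 dia, 11 deep hole in the fixed wooden block (100 x 90) in which the shaft's nose stands, so the key is just above the block.
- sanding_block: Bystander: sanding block 110 x 46 x 36 lying on the bench; origin at the centre of its underside, x along it.
- socket: Bystander: steel socket standing up, 30 dia, 50 tall; origin at the centre of its underside.
- filler_tin: Bystander: round filler tin 96 dia, 110 tall; origin at the centre of its underside.
- tape_roll: Bystander: roll of masking tape lying flat, 104 dia, 36 tall; origin at the centre of its underside.
- hammer: Bystander: hammer lying on the bench, 260 long; origin under its middle, x along the handle towards the head.
- screwdriver: Bystander: screwdriver lying on the bench, 200 long; origin under its middle, x along it towards the blade.
- wrench: Bystander: wrench lying on the bench, 180 long; origin under its middle, x along it towards the open jaw.
There are look-alikes about, which are no part of the job. Of the things like the plug, leave any that is blue or yellow; of the rest the smaller one is meant.

How it is judged:
By the outcome, as a careful person would: the job done as asked, in the order asked, and still so for the second after the job is handed in, while the arm keeps its last pose, push and grip.
It also fails if it takes over 54 s, if anything falls off the work surface, if the arm or the gripper's body presses on something with over 40 N, if the wrist force passes 120 N, or if a joint passes its speed limit or range.

## Working session

There is one attempt and no reset: what is moved stays moved. The work goes in short steps, Python scripts to look and compute and a shell command to move; the robot and the scene stay as the last step left them, time stands still between calls to the robot, and variables do not carry over. Pictures are saved under pics/ and viewed, and the job is handed in when it is done.

```bash
ls; mkdir -p pics; python3 - <<'E'
from workcell import *
import cv2,json
print(get_obs())
for n in ["side","top","wrist"]:
    print(n,camera_model(n))
for n in ["side","top"]:
    p,d=camera(n); cv2.imwrite(f"pics/{n}0.png",p[:,:,::-1])
    import numpy as np; np.save(f"pics/{n}0d.npy",d)
E
```

```text
pics
{'clock': 0.0, 'joint_pos': array([-1.14763221,  0.33283956, -0.06470016,  1.46094157,  0.02158087,
        1.34992386, -0.08845749]), 'joint_velocities': array([ 0.00055589, -0.00059   , -0.0022631 , -0.00090654,  0.00163908,
        0.00146274, -0.00047912]), 'tau': array([-1.68702854e-05, -6.25464821e+01,  4.89346089e-02, -3.91600728e+01,
        1.62083498e-02,  9.94661590e-03,  1.05291349e-05]), 'position': array([0.26934252, 0.56367398, 0.30313592]), 'ee_rot': array([ 2.21012260e-01,  9.75270772e-01, -6.96317421e-04, -1.32688175e-04]), 'ft_force': array([ 0.28744533, -0.70892161, -0.33731505]), 'torque': array([-0.03700297,  0.01802433, -0.03553849]), 'grip_width': 0.996441587087223}
side {'fx': 472.21456403325027, 'fy': 472.21456403325027, 'cx': 315.3176199728459, 'cy': 206.57574586099273, 'position': array([-0.03005396, -0.61647991,  1.04662073]), 'rotation': array([ 0.32710714, -0.13422629, -0.37186693,  0.85831184])}
top {'fx': 460.49929867991034, 'fy': 460.49929867991034, 'cx': 315.5450061345357, 'cy': 198.13705297111855, 'position': array([ 0.36060834, -0.0280731 ,  1.29068842]), 'rotation': array([-0.07186594,  0.05697026,  0.71144227, -0.69673494])}
wrist {'fx': 325.8172754140865, 'fy': 325.8172754140865, 'cx': 318.58025917568614, 'cy': 197.42879068821986, 'hand_eye': array([[-7.50730225e-04,  9.56141383e-01,  2.92904579e-01,
         7.53900402e-02],
       [ 9.99999301e-01,  4.50356557e-04,  1.09293327e-03,
        -4.99458135e-04],
       [ 9.13087229e-04,  2.92905195e-01, -9.56141053e-01,
        -6.96742036e-02],
       [ 0.00000000e+00,  0.00000000e+00,  0.00000000e+00,
         1.00000000e+00]])}
```

View pics/side0.png

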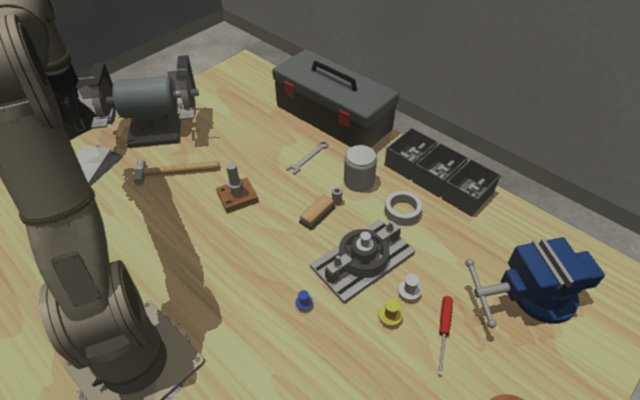

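View pics/top0.png

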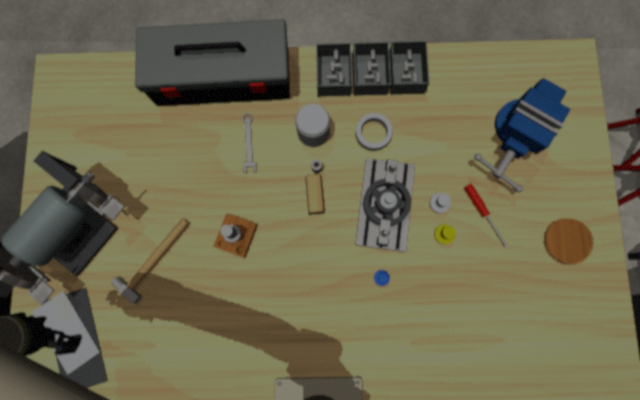

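Candidates like the plug: white in the pulley (side 366,240 / top 388,200), white loose on the bench (side 410,288 / top 440,203), yellow (side 391,314), and blue (side 304,300). The one in the pulley bore fits the task; I'll check sizes in an enlarged crop and by measurement.

```bash
cat > h.py <<'E'
import numpy as np, cv2
from scipy.spatial.transform import Rotation as R
from workcell import *
def campose(n,obs=None):
    m=camera_model(n)
    if n=="wrist":
        T=np.eye(4);T[:3,:3]=R.from_quat(obs["ee_rot"]).as_matrix();T[:3,3]=obs["position"]
        T=T@m["hand_eye"]; return m,T[:3,:3],T[:3,3]
    return m,R.from_quat(m["rotation"]).as_matrix(),np.array(m["position"])
def ray(n,u,v,obs=None):
    m,Rm,p=campose(n,obs)
    d=np.array([(u-m["cx"])/m["fx"],-(v-m["cy"])/m["fy"],-1.]); return p,Rm@d
def onz(n,u,v,z,obs=None):
    p,d=ray(n,u,v,obs); return p+d*(z-p[2])/d[2]
def proj(n,P,obs=None):
    m,Rm,p=campose(n,obs); c=Rm.T@(np.array(P)-p)
    return m["cx"]+m["fx"]*c[0]/-c[2], m["cy"]-m["fy"]*c[1]/-c[2]
def cloud(n,d,obs=None):
    m,Rm,p=campose(n,obs); v,u=np.indices(d.shape)
    c=np.stack([(u-m["cx"])/m["fx"]*d,-(v-m["cy"])/m["fy"]*d,-d],-1)
    return c@Rm.T+p
E
python3 - <<'E'
from h import *
s=cv2.imread("pics/side0.png");t=cv2.imread("pics/top0.png")
a=cv2.resize(s[200:340,280:460],None,fx=3,fy=3,interpolation=2)
cv2.imwrite("pics/cropS.png",a)
a=np.hstack([cv2.resize(t[150:290,340:470],(390,420),interpolation=2),cv2.resize(t[190:290,190:280],(378,420),interpolation=2)])
cv2.imwrite("pics/cropT.png",a)
for n,px in [("side",[(366,240),(410,288),(391,314),(233,168),(235,175)]),("top",[(388,200),(440,203),(445,234),(382,278),(231,232)])]:
    d=np.load(f"pics/{n}0d.npy");P=cloud(n,d)
    for u,v in px: print(n,u,v,P[v,u].round(4))
    print("bench",P[350,250],P[290,450])
E
```

```text
side 366 240 [ 0.5704 -0.2059  0.1041]
side 410 288 [ 0.5609 -0.3554  0.0554]
side 391 314 [ 0.4772 -0.3628  0.0485]
side 233 168 [0.4959 0.2142 0.1318]
side 235 175 [0.4964 0.2119 0.1055]
bench [ 0.20272997 -0.16786099  0.00156164] [ 0.65680173 -0.41902395  0.0022512 ]
top 388 200 [ 0.5695 -0.1932  0.1098]
top 440 203 [ 0.5648 -0.3363  0.0725]
top 445 234 [ 0.4819 -0.3444  0.0704]
top 382 278 [ 0.3708 -0.1751  0.0566]
top 231 232 [0.4918 0.2095 0.1367]
bench [ 0.18645999  0.18204647 -0.00336839] [ 0.33556095 -0.3644535   0.00411413]
```

View pics/cropS.png

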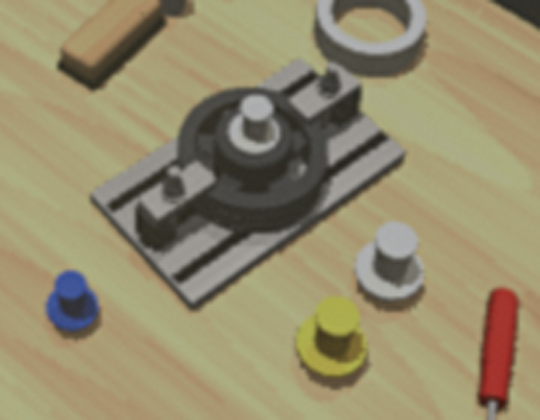

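View pics/cropT.png

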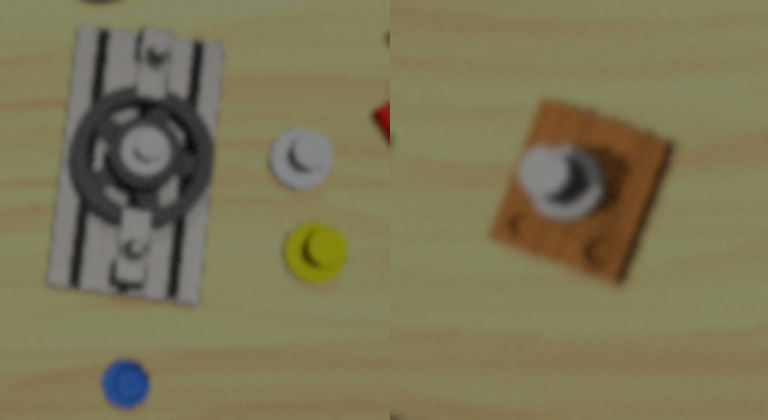

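The plug in the bore is clearly smaller than the loose white one (flange about 44 vs about 60 mm), so it is the one meant. The loose white, the yellow and the blue stay put. Now I'll measure it more precisely.

```bash
python3 - <<'E'
from h import *
def tri(a,b):
    (p,d),(q,e)=a,b; d=d/np.linalg.norm(d);e=e/np.linalg.norm(e)
    A=np.stack([d,-e],1); s=np.linalg.lstsq(A,q-p,rcond=None)[0]
    x,y=p+s[0]*d,q+s[1]*e; return (x+y)/2,np.linalg.norm(x-y)
for n,b in [("side",dict(plug=(345,225,385,260),shaft=(220,155,250,200))),("top",dict(plug=(370,180,406,220),shaft=(212,215,260,250)))]:
    im=cv2.imread(f"pics/{n}0.png");hsv=cv2.cvtColor(im,cv2.COLOR_BGR2HSV)
    for k,(x0,y0,x1,y1) in b.items():
        c=cv2.resize(im[y0:y1,x0:x1],None,fx=10,fy=10,interpolation=2)
        cv2.imwrite(f"pics/z_{n}_{k}.png",c)
ims=[cv2.resize(cv2.imread(f"pics/z_{n}_{k}.png"),(390,290)) for n in("side","top") for k in ("plug","shaft")]
cv2.imwrite("pics/z.png",np.vstack([np.hstack(ims[:2]),np.hstack(ims[2:])]))
E
```

```text
(no output)
```

View pics/z.png

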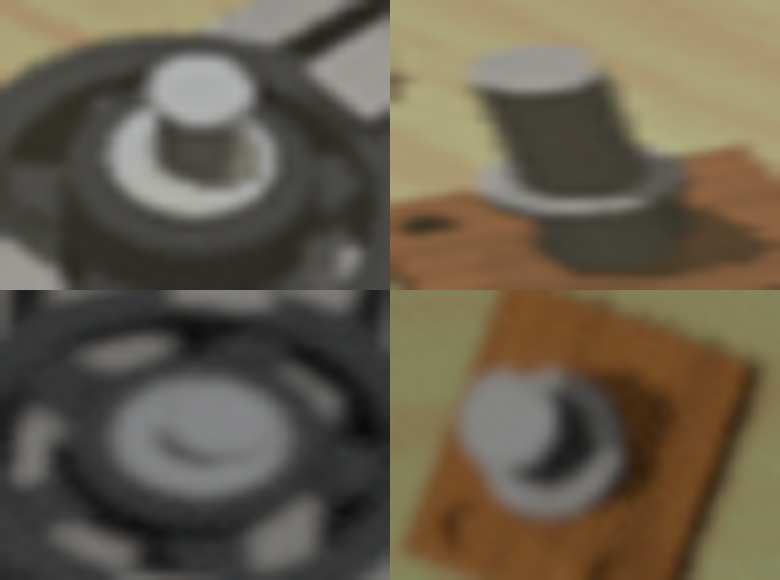

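```bash
python3 - <<'E'
from h import *
print(onz("side",365.3,235.4,.108),onz("top",390.3,197.4,.108),onz("top",388.4,199.8,.074))
print(onz("side",230.8,165.1,.133),onz("top",226.6,230.3,.133))
# plate corners top (z=.016): crop /3 + (340,150)
P=[onz("top",340+x/3-.5,150+y/3-.5,.016) for x,y in [(80,27),(222,45),(198,303),(50,285)]]
for p in P: print(p.round(3))
d=P[0]-P[3]; print("plate ang",np.degrees(np.arctan2(d[1],d[0])), "centre",sum(P)/4)
d=P[1]-P[2]; print("plate ang",np.degrees(np.arctan2(d[1],d[0])))
E
```

```text
[ 0.57796934 -0.19710248  0.108     ] [ 0.57658269 -0.19975654  0.108     ] [ 0.57638215 -0.19931319  0.074     ]
[0.49860822 0.22669384 0.133     ] [0.49676751 0.22149671 0.133     ]
[ 0.708 -0.15   0.016]
[ 0.687 -0.283  0.016]
[ 0.444 -0.248  0.016]
[ 0.464 -0.113  0.016]
plate ang -8.611496071679484 centre [ 0.57558865 -0.19843852  0.016     ]
plate ang -8.387829029881635
```

```bash
python3 -m crank '-1 -0.6 0 0 0 0 50;-1 -0.6 0 0 0 0 50;-1 -0.6 0 0 0 0 50;-1 -0.6 0 0 0 0 50;-1 -0.6 0 0 0 0 50;-1 -0.6 0 0 0 0 50;-1 -0.6 0 0 0 0 50;-1 -0.6 0 0 0 0 50;-0.8 -0.4 0 0 0 0 50;0 0 0 0 0 0 50' 30
cat > wpic.py <<'E'
import sys
from h import *
o=get_obs(); p,d=camera("wrist"); n=sys.argv[1]
cv2.imwrite(f"pics/{n}.png",p[:,:,::-1]); np.savez(f"pics/{n}.npz",d=d,position=o["position"],ee_rot=o["ee_rot"])
print(o["clock"],o["position"].round(4),R.from_quat(o["ee_rot"]).as_matrix().round(3).tolist())
E
python3 wpic.py w1
```

```text
clock: 1.1
position: [0.5031, 0.2106, 0.2987]
ee_rot: [0.219, 0.976, -0.003, -0.002]
ft_force: [0.2, 0.1, 0.3]
grip_width: 0.589
1.1 [0.5031 0.2106 0.2987] [[-0.904, 0.428, -0.006], [0.428, 0.904, -0.005], [0.003, -0.007, -1.0]]
```

View pics/w1.png

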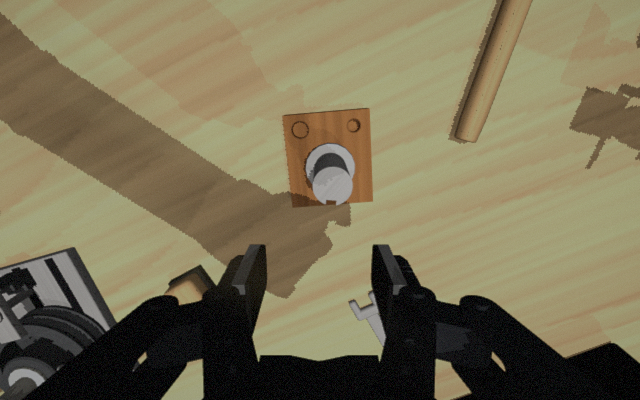

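Wrist view: shaft top disc near (333,184), with the groove notch at its lower edge (331,203). I'll measure both.

```bash
python3 - <<'E'
from h import *
im=cv2.imread("pics/w1.png")
c=cv2.resize(im[135:220,285:385],None,fx=7,fy=7,interpolation=2); cv2.imwrite("pics/w1c.png",c)
E
```

```text
(no output)
```

View pics/w1c.png

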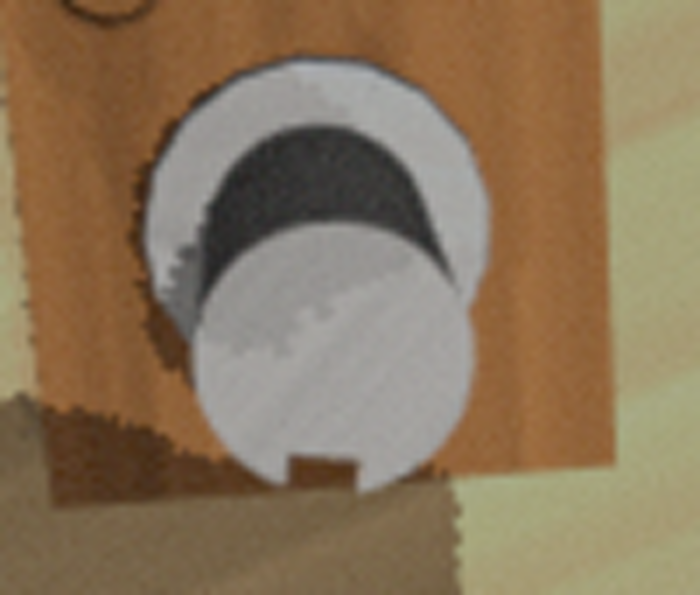

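```bash
python3 - <<'E'
from h import *
o=np.load("pics/w1.npz")
g=lambda x,y,z:onz("wrist",285+x/7-.5,135+y/7-.5,z,o)
c=g(334,359,.133); k=g(322.5,459,.133); a=g(288,456,.133); b=g(358,462,.133)
print(c,np.linalg.norm(g(193,359,.133)-g(475,359,.133)),np.linalg.norm(g(334,222,.133)-c),np.linalg.norm(k-c),np.linalg.norm(a-b))
print("ang centre->groove",np.degrees(np.arctan2(*(k-c)[1::-1])),"edge normal",np.degrees(np.arctan2(*(b-a)[1::-1])))
cc=g(318,233,.067);print("collar",cc,np.linalg.norm(g(145,233,.067)-g(490,233,.067)))
im=cv2.imread("pics/w1.png")
E
```

```text
[0.49497053 0.22348941 0.133     ] 0.030092168373887035 0.014850443529669117 0.011238986267761774 0.0076057264570839845
ang centre->groove -31.02956751348903 edge normal 59.64907261513136
collar [0.49489387 0.22345773 0.067     ] 0.04636682216366024
```

Shaft at (0.495, 0.2235), upright, key at about -30.5° (sizes 30.1 and 46.4 mm match). Going to the plug next.

```bash
python3 -m crank '-0.3 -1 0 0 0 -1 50;-0.3 -1 0 0 0 -1 50;-0.35 -1 0 0 0 -0.15 50;-0.35 -1 0 0 0 0 50;-0.35 -1 0 0 0 0 50;-0.35 -1 0 0 0 0 50;-0.35 -1 0.1 0 0 0 50;-0.35 -1 0.1 0 0 0 50;-0.35 -1 0.1 0 0 0 50;-0.3 -0.8 0.1 0 0 0 50'
python3 wpic.py w2
```

```text
clock: 2.15
position: [0.5672, -0.1866, 0.2806]
ee_rot: [0.049, 0.999, 0.001, -0.005]
ft_force: [0.2, 0.1, 0.7]
grip_width: 0.581
2.15 [ 0.5672 -0.1866  0.2806] [[-0.995, 0.097, -0.009], [0.097, 0.995, 0.002], [0.009, 0.001, -1.0]]
```

View pics/w2.png

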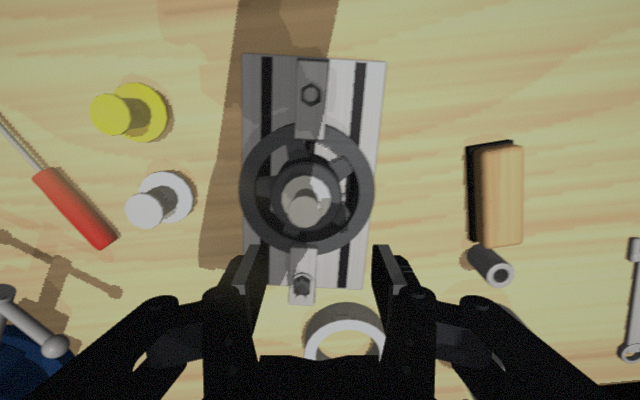

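```bash
python3 - <<'E'
from h import *
im=cv2.imread("pics/w2.png")
c=cv2.resize(im[150:240,250:350],None,fx=7,fy=7,interpolation=2); cv2.imwrite("pics/w2c.png",c)
E
```

```text
(no output)
```

View pics/w2c.png

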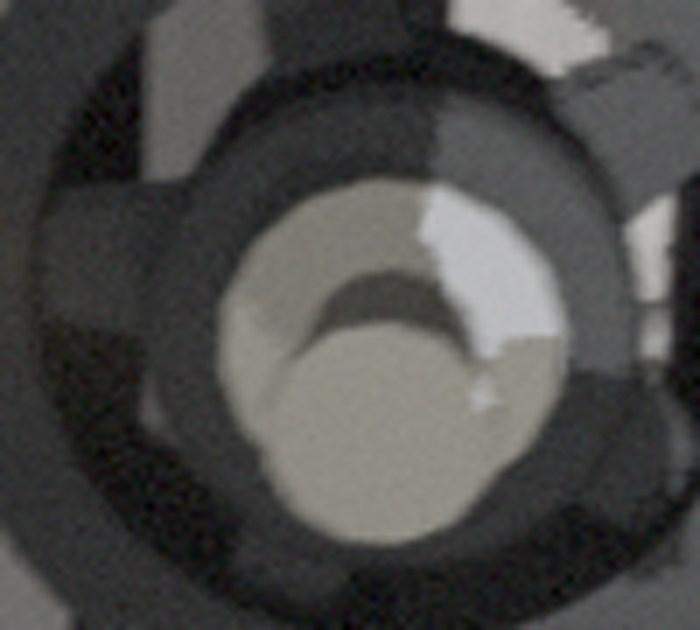

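```bash
python3 - <<'E'
from h import *
o=np.load("pics/w2.npz")
g=lambda x,y,z:onz("wrist",250+x/7-.5,150+y/7-.5,z,o)
c=g(381,433,.108);print(c,np.linalg.norm(g(381,322,.108)-g(381,545,.108)))
f=g(392,350,.074);print(f,np.linalg.norm(g(217,350,.074)-g(568,350,.074)))
ob=get_obs();print(ob["clock"],ob["position"],ob["joint_pos"].round(2))
Rm=R.from_quat(ob["ee_rot"]).as_matrix();print(Rm.round(3))
t=np.array([*c[:2],.150]);print("tool delta units",(Rm.T@(t-ob["position"])/.04).round(2))
E
```

```text
[ 0.57447476 -0.19933938  0.108     ] 0.026514900480699485
[ 0.57500162 -0.1994754   0.074     ] 0.044537327693119494
2.2 [ 0.56681428 -0.19189794  0.27968601] [-0.15  0.31  0.5   1.59 -0.15  1.29  1.83]
[[-0.995  0.102 -0.01 ]
 [ 0.102  0.995 -0.001]
 [ 0.01  -0.002 -1.   ]]
tool delta units [-0.24 -0.16  3.24]
```

```bash
python3 -m crank '-0.14 -0.17 0.4 0 -0.07 0.3 50;-0.12 0 0.6 0 0 0 50;0 0 0.6 0 0 0 50;0 0 0.6 0 0 0 50;0 0 0.6 0 0 0 50;0 0 0.4 0 0 0 50;0 0 0 0 0 0 50;0 0 0 0 0 0 50;0 0 0 0 0 0 50;0 0 0 0 0 0 50'
cat > st.py <<'E'
import sys
from h import *
ob=get_obs();Rm=R.from_quat(ob["ee_rot"]).as_matrix()
print("t",round(ob["clock"],2),"pos",ob["position"].round(4),"q",ob["joint_pos"].round(2),"F",ob["ft_force"].round(2),"T",ob["torque"].round(2),"jaw mm",round(ob["grip_width"]*85.4,1))
print("yaw x_t",np.degrees(np.arctan2(Rm[1,0],Rm[0,0])).round(2),"z_t",Rm[:,2].round(4))
if len(sys.argv)>3:
    t=np.array([float(v) for v in sys.argv[1:4]]);print("delta u",(Rm.T@(t-ob["position"])/.04).round(3))
# levelling
e=np.cross(Rm[:,2],[0,0,-1]);print("level ax ay",(np.degrees(Rm.T@e)/8).round(3))
E
python3 st.py .5755 -.199 .15; python3 wpic.py w3
```

```text
clock: 3.2
position: [0.5801, -0.1893, 0.146]
ee_rot: [0.068, 0.998, 0.002, -0.001]
ft_force: [0.5, 0.1, -0.8]
grip_width: 0.582
t 3.2 pos [ 0.5801 -0.1893  0.146 ] q [-0.12  0.46  0.46  1.69 -0.23  1.04  1.85] F [ 0.5   0.07 -0.83] T [-0.04  0.02 -0.04] jaw mm 49.7
yaw x_t 172.22 z_t [-0.0012  0.0032 -1.    ]
delta u [ 0.082 -0.255 -0.102]
level ax ay [ 0.022 -0.012  0.   ]
3.2 [ 0.5801 -0.1893  0.146 ] [[-0.991, 0.135, -0.001], [0.135, 0.991, 0.003], [0.002, 0.003, -1.0]]
```

View pics/w3.png

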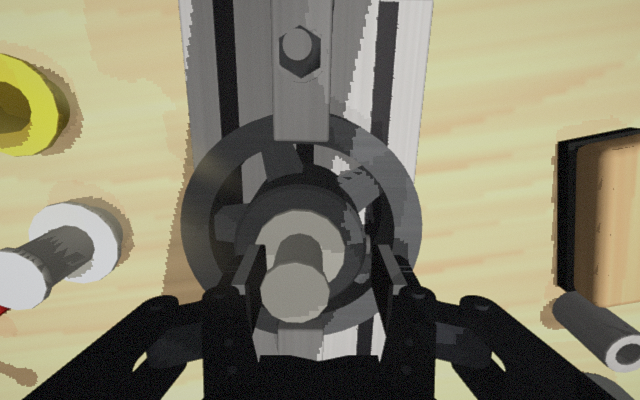

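```bash
python3 -m crank '0.08 -0.25 -0.1 0 0 0 50;0 0 0 0 0 0 50;0 0 0 0 0 0 50;0 0 0 0 0 0 15;0 0 0 0 0 0 15;0 0 0 0 0 0 15;0 0 0 0 0 0 15;0 0 0 0 0 0 15;0 0 0 0 0 0 15;0 0 0 0 0 0 15' 30
python3 st.py .5755 -.199 .15; python3 wpic.py w4
```

```text
clock: 4.25
position: [0.5759, -0.2005, 0.1524]
ee_rot: [0.068, 0.998, 0.001, 0.001]
ft_force: [-0.1, -0.4, 1.5]
grip_width: 0.295
t 4.25 pos [ 0.5759 -0.2005  0.1524] q [-0.11  0.45  0.47  1.69 -0.23  1.05  1.87] F [-0.09 -0.35  1.48] T [-0.11  0.06 -0.04] jaw mm 25.2
yaw x_t 172.17 z_t [ 0.002   0.0025 -1.    ]
delta u [0.015 0.037 0.06 ]
level ax ay [ 0.019  0.011 -0.   ]
4.25 [ 0.5759 -0.2005  0.1524] [[-0.991, 0.136, 0.002], [0.136, 0.991, 0.002], [-0.002, 0.003, -1.0]]
```

View pics/w4.png

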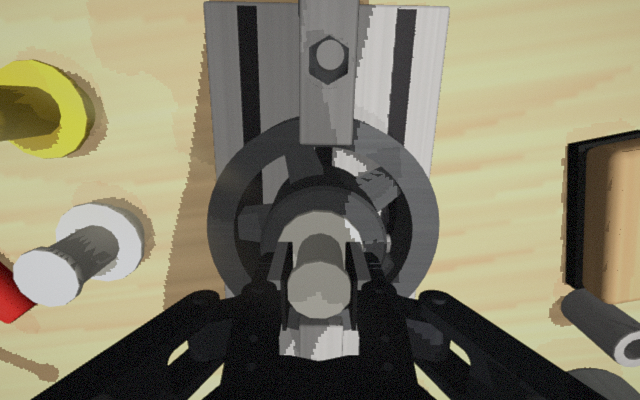

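```bash
python3 -m crank '0 0 -0.1 0 0 0 15;0 0 -0.3 0 0 0 15;0 0 -0.3 0 0 0 15;0 0 -0.3 0 0 0 15;0 0 -0.4 0 0 0 15;0 0 -0.5 0 0 0 15;0 0 -0.5 0 0 0 15;0 0 -0.3 0 0 0 15;0 0 -0.2 0 0 0 15;0 0 0 0 0 0 15'
python3 st.py .42 -.03 .26; python3 wpic.py w5
```

```text
clock: 5.3
position: [0.5758, -0.2009, 0.2801]
ee_rot: [0.068, 0.998, 0.001, 0.003]
ft_force: [0.5, 0.1, -0.2]
grip_width: 0.296
t 5.3 pos [ 0.5758 -0.2009  0.2801] q [-0.14  0.33  0.5   1.57 -0.17  1.29  1.82] F [ 0.53  0.11 -0.18] T [-0.02 -0.03 -0.01] jaw mm 25.3
yaw x_t 172.15 z_t [ 0.0058  0.0023 -1.    ]
delta u [4.444 3.699 0.49 ]
level ax ay [ 0.022  0.039 -0.   ]
5.3 [ 0.5758 -0.2009  0.2801] [[-0.991, 0.137, 0.006], [0.137, 0.991, 0.002], [-0.005, 0.003, -1.0]]
```

View pics/w5.png

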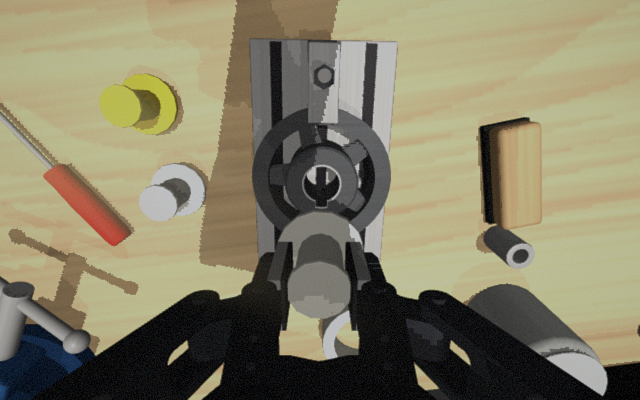

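```bash
python3 - <<'E'
from h import *
im=cv2.imread("pics/w5.png")
c=cv2.resize(im[135:220,275:375],None,fx=7,fy=7,interpolation=2); c=np.clip(c.astype(float)*1.7,0,255).astype(np.uint8);cv2.imwrite("pics/w5c.png",c)
E
```

```text
(no output)
```

View pics/w5c.png

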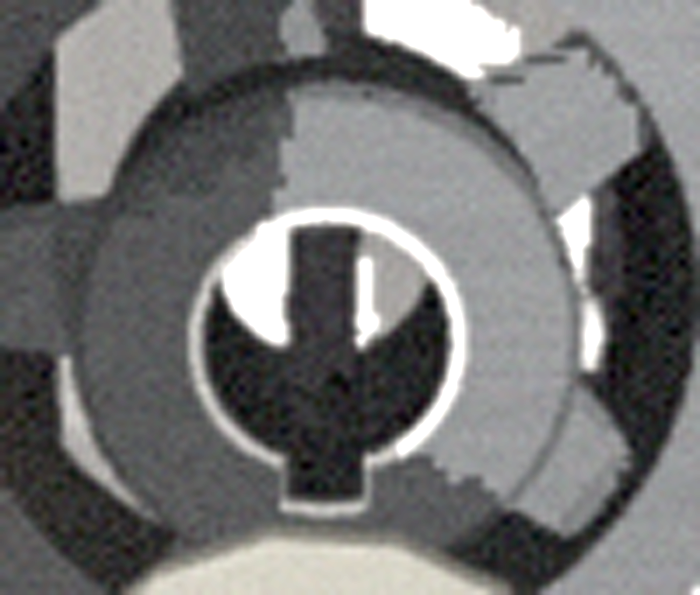

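```bash
python3 - <<'E'
from h import *
o=np.load("pics/w5.npz")
g=lambda x,y,z=.07:onz("wrist",275+x/7-.5,135+y/7-.5,z,o)
print("outer d",np.linalg.norm(g(190,342)-g(467,342)),"inner d",np.linalg.norm(g(207,342)-g(448,342)),"v",np.linalg.norm(g(328,207)-g(328,342)), np.linalg.norm(g(328,225)-g(328,342)))
c=g(328,342);print(c)
hub=g(330,330);print("hub edges d",np.linalg.norm(g(78,320)-g(580,320)),g(329,320))
k=g(325.5,505);kk=g(325.5,512);print(np.linalg.norm(k-c),np.linalg.norm(g(283,490)-g(370,490)),np.linalg.norm(g(290,490)-g(362,490)))
print("ang",np.degrees(np.arctan2(*(k-c)[1::-1])),"bottom edge",np.degrees(np.arctan2(*(g(370,510)-g(283,508))[1::-1])))
# plate edges in this view
E
```

```text
outer d 0.03507070543033432 inner d 0.030512718377828825 v 0.017350297101348885 0.015072892254478155
[ 0.57433741 -0.1981428   0.07      ]
hub edges d 0.06336961287571116 [ 0.57151053 -0.19763099  0.07      ]
0.021811860470682627 0.011239490426171034 0.009301637710494148
ang -8.594121093236843 bottom edge 80.67435403147928
```

Keyway open towards -8.6° (at crop bottom), bore at about (0.574, -0.198) by the wrist camera; the plug is out and held. I'll set it down at (0.42, -0.03), which is free bench.

```bash
python3 -m crank '0.55 0.46 0 0 0 0 15;0.55 0.46 0 0 0 0 15;0.55 0.46 0 0 0 0 15;0.55 0.46 0 0 0 0 15;0.55 0.46 0.4 0 0 0 15;0.55 0.46 0.5 0 0 0 15;0.55 0.46 0.5 0 0 0 15;0.55 0.46 0.5 0 0 0 15;0 0 0 0 0 0 15;0 0 0 0 0 0 15'
python3 st.py .42 -.03 .0985
```

```text
clock: 6.35
position: [0.4105, -0.0247, 0.1913]
ee_rot: [0.068, 0.998, -0.001, -0.004]
ft_force: [0.7, -0.0, 0.2]
grip_width: 0.298
t 6.35 pos [ 0.4105 -0.0247  0.1913] q [-0.4  -0.05  0.34  2.14  0.02  1.06  1.37] F [ 0.73 -0.03  0.19] T [-0.02 -0.08 -0.01] jaw mm 25.4
yaw x_t 172.24 z_t [-8.6e-03 -5.0e-04 -1.0e+00]
delta u [-0.274 -0.095  2.319]
level ax ay [-0.012 -0.06   0.   ]
```

```bash
python3 -m crank '0 0 0.4 0 -0.06 0 15;0 0 0.4 0 0 0 15;0 0 0.4 0 0 0 15;0 0 0.4 0 0 0 15;0 0 0.3 0 0 0 15;0 0 0.2 0 0 0 15;0 0 0.15 0 0 0 15;0 0 0 0 0 0 15;0 0 0 0 0 0 15;0 0 0 0 0 0 15'
python3 st.py .42 -.03 .0975;python3 wpic.py w6
```

```text
clock: 7.35
position: [0.4157, -0.0293, 0.1003]
ee_rot: [0.071, 0.997, -0.002, 0.003]
ft_force: [-0.4, -0.4, -0.6]
grip_width: 0.292
t 7.35 pos [ 0.4157 -0.0293  0.1003] q [-0.38  0.11  0.36  2.22 -0.05  0.82  1.44] F [-0.35 -0.43 -0.57] T [-0.03  0.01  0.07] jaw mm 24.9
yaw x_t 171.89 z_t [ 0.0048 -0.0035 -1.    ]
delta u [-0.109 -0.001  0.07 ]
level ax ay [-0.02   0.038  0.   ]
7.35 [ 0.4157 -0.0293  0.1003] [[-0.99, 0.141, 0.005], [0.141, 0.99, -0.004], [-0.005, -0.003, -1.0]]
```

View pics/w6.png

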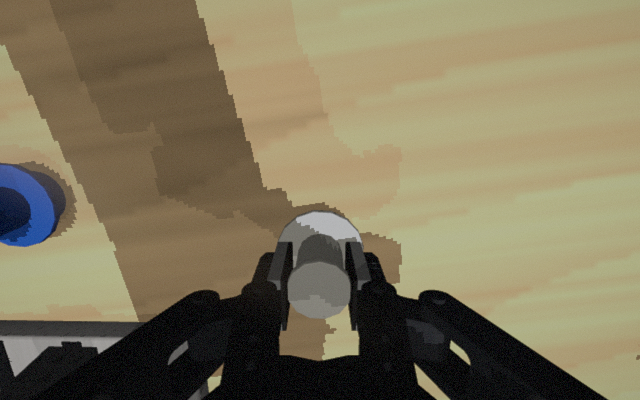

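Plug upright in the fingers over bare bench at (0.416,-0.029). Lowering the last bit, releasing and rising.

```bash
python3 -m crank '0 0 0.06 0 0 0 25;0 0 0 0 0 0 25;0 0 0 0 0 0 50;0 0 0 0 0 0 50;0 0 0 0 0 0 50;0 0 -0.2 0 0 0 50;0 0 -0.4 0 0 0 50;0 0 -0.6 0 0 0 50;0 0 -0.8 0 0 0 50;0 0 -0.8 0 0 0 60'
python3 st.py .496 .2235 .27;python3 wpic.py w7
```

```text
clock: 8.4
position: [0.4131, -0.0293, 0.2129]
ee_rot: [0.071, 0.997, -0.003, -0.0]
ft_force: [-0.5, 0.6, 0.4]
grip_width: 0.703
t 8.4 pos [ 0.4131 -0.0293  0.2129] q [-0.4  -0.08  0.35  2.11  0.04  1.1   1.36] F [-0.53  0.62  0.37] T [-0.04 -0.05 -0.03] jaw mm 60.1
yaw x_t 171.88 z_t [-7.0e-04 -5.3e-03 -1.0e+00]
delta u [-1.16   6.541 -1.463]
level ax ay [-0.039  0.     0.   ]
8.4 [ 0.4131 -0.0293  0.2129] [[-0.99, 0.141, -0.001], [0.141, 0.99, -0.005], [-0.0, -0.005, -1.0]]
```

View pics/w7.png

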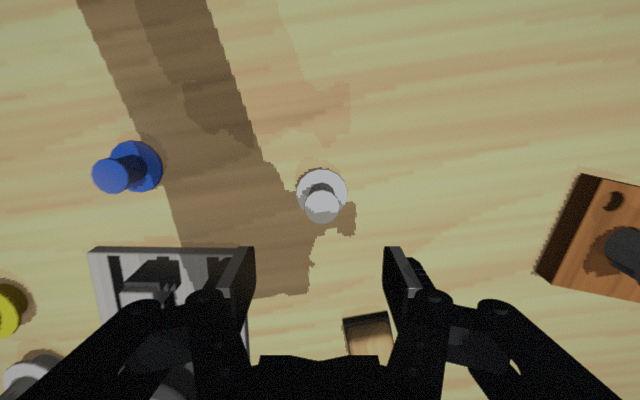

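```bash
python3 -m crank '-0.17 0.9 -0.3 -0.04 0 0 60;-0.17 0.95 -0.3 0 0 0 60;-0.17 0.95 -0.1 0 0 0 60;-0.17 0.95 0 0 0 0 60;-0.17 0.95 0 0 0 0 60;-0.17 0.95 0 0 0 0 60;-0.17 0.9 0 0 0 0.9 60;0 0 0 0 0 0.9 60;0 0 0 0 0 0.9 60;0 0 0 0 0 0 60'
python3 st.py .496 .2235 .154;python3 wpic.py w8
python3 - <<'E'
import cv2
im=cv2.imread("pics/w8.png")
cv2.imwrite("pics/w8c.png",cv2.resize(im[100:300,220:420],None,fx=3,fy=3,interpolation=2))
E
```

```text
clock: 9.45
position: [0.5037, 0.2336, 0.2564]
ee_rot: [0.265, 0.964, 0.005, 0.007]
ft_force: [-0.2, -0.1, 0.2]
grip_width: 0.703
t 9.45 pos [0.5037 0.2336 0.2564] q [-0.67  0.2   0.17  1.74 -0.03  1.19  0.55] F [-0.21 -0.14  0.22] T [-0.01  0.02 -0.02] jaw mm 60.0
yaw x_t 149.29 z_t [ 0.0172  0.0065 -0.9998]
delta u [ 0.065 -0.352  2.555]
level ax ay [0.103 0.082 0.   ]
9.45 [0.5037 0.2336 0.2564] [[-0.86, 0.51, 0.017], [0.511, 0.86, 0.007], [-0.011, 0.014, -1.0]]
```

View pics/w8c.png

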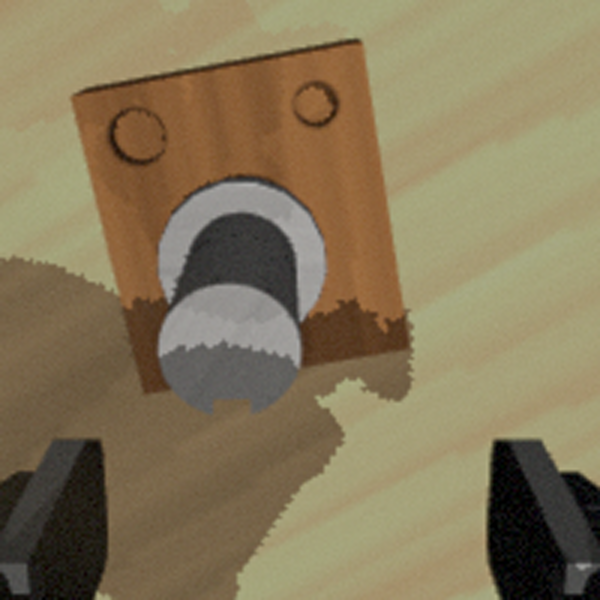

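```bash
python3 - <<'E'
from h import *
o=np.load("pics/w8.npz")
g=lambda x,y,z=.133:onz("wrist",220+x/3-.5,100+y/3-.5,z,o)
c=g(230,353);k=g(233,402);print(c,np.linalg.norm(g(158,353)-g(302,353)),np.linalg.norm(g(230,283)-c),np.linalg.norm(k-c))
print("ang",np.degrees(np.arctan2(*(k-c)[1::-1])))
cc=g(242,263,.067);print("collar",cc,np.linalg.norm(g(158,263,.067)-g(326,263,.067)))
E
python3 st.py .4955 .2235 .154
```

```text
[0.49538877 0.22322798 0.133     ] 0.030257489660492177 0.01540043604326695 0.011222690761973858
ang -28.666200907249422
collar [0.49456624 0.22357292 0.067     ] 0.04605954612747813
t 9.5 pos [0.5037 0.2333 0.2565] q [-0.67  0.2   0.17  1.74 -0.03  1.19  0.55] F [ 0.28 -0.92  0.42] T [ 0.03 -0.01 -0.03] jaw mm 59.5
yaw x_t 149.52 z_t [ 0.0173  0.0064 -0.9998]
delta u [ 0.082 -0.352  2.556]
level ax ay [ 0.103  0.083 -0.   ]
```

```bash
python3 -m crank '0.08 -0.35 0 0.1 0.08 0 60;0 0 0 0 0 0 60;0 0 0.4 0 0 0 60;0 0 0.4 0 0 0 60;0 0 0.4 0 0 0 60;0 0 0.4 0 0 0 60;0 0 0.3 0 0 0 60;0 0 0.3 0 0 0 60;0 0 0 0 0 0 60;0 0 0 0 0 0 60'
python3 st.py .4955 .2235 .154
```

```text
clock: 10.5
position: [0.4932, 0.2173, 0.1678]
ee_rot: [0.257, 0.966, 0.001, 0.001]
ft_force: [-0.7, -0.4, 0.8]
grip_width: 0.706
t 10.5 pos [0.4932 0.2173 0.1678] q [-0.65  0.26  0.17  1.86 -0.05  1.02  0.59] F [-0.74 -0.42  0.85] T [ 0.03 -0.01  0.  ] jaw mm 60.3
yaw x_t 150.18 z_t [ 0.0021  0.0012 -1.    ]
delta u [0.028 0.161 0.345]
level ax ay [0.015 0.009 0.   ]
```

```bash
python3 -m crank '0.03 0.16 0.33 0.01 0 0 60;0 0 0 0 0 0 60;0 0 0 0 0 0 60;0 0 0 0 0 0 45;0 0 0 0 0 0 36;0 0 0 0 0 0 33;0 0 0 0 0 0 31;0 0 0 0 0 0 20;0 0 0 0 0 0 20;0 0 0 0 0 0 20' 100
python3 st.py .4955 .2235 .154;python3 wpic.py w9
```

```text
clock: 11.5
position: [0.4962, 0.2241, 0.1557]
ee_rot: [0.257, 0.966, 0.001, 0.001]
ft_force: [-0.0, 0.1, 1.0]
grip_width: 0.327
t 11.5 pos [0.4962 0.2241 0.1557] q [-0.65  0.29  0.17  1.85 -0.06  1.    0.59] F [-0.02  0.08  0.98] T [-0.09  0.07 -0.04] jaw mm 27.9
yaw x_t 150.19 z_t [ 3.1e-03  9.0e-04 -1.0e+00]
delta u [ 0.008 -0.023  0.043]
level ax ay [ 0.016  0.016 -0.   ]
11.5 [0.4962 0.2241 0.1557] [[-0.868, 0.497, 0.003], [0.497, 0.868, 0.001], [-0.002, 0.002, -1.0]]
```

View pics/w9.png

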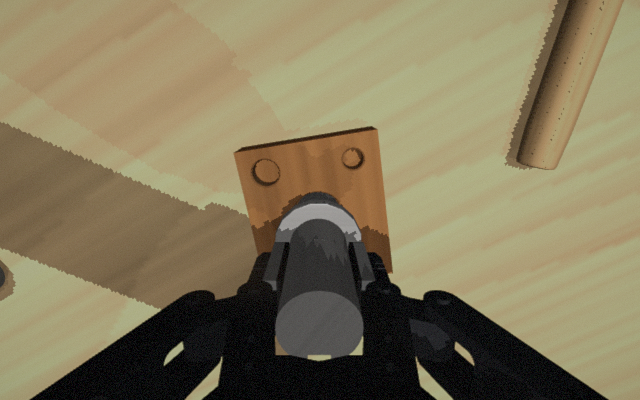

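```bash
python3 -m crank '0 0 -0.1 0 0 0 20;0 0 -0.2 0 0 0 20;0 0 -0.3 0 0 0 20;0 0 -0.4 0 0 0 20;0 0 -0.5 0 0 0 20;0 0 -0.5 0 0 0 20;0 0 -0.5 0 0 0 20;0 0 -0.3 0 0 0 20;0 0 -0.2 0 0 0 20;0 0 0 0 0 0 20'
python3 st.py .575 -.199 .27
```

```text
clock: 12.55
position: [0.494, 0.2232, 0.2822]
ee_rot: [0.257, 0.966, -0.001, -0.0]
ft_force: [0.3, 0.1, -6.4]
grip_width: 0.329
t 12.55 pos [0.494  0.2232 0.2822] q [-0.67  0.16  0.18  1.72 -0.03  1.26  0.57] F [ 0.32  0.14 -6.4 ] T [ 0.05  0.01 -0.03] jaw mm 28.1
yaw x_t 150.2 z_t [-0.0013 -0.0018 -1.    ]
delta u [-7.004 -8.151  0.322]
level ax ay [-0.016 -0.002 -0.   ]
```

```bash
python3 -m crank '-0.5 -0.6 0 0 0 0 20;-0.8 -0.93 0 0 0 0 20;-0.8 -0.93 0 0 0 0 20;-0.8 -0.93 0 0 0 0 20;-0.8 -0.93 0 0 0 0 20;-0.8 -0.93 0 0 0 0 20;-0.8 -0.93 0 0 0 0 20;-0.8 -0.93 0 0 0 0 20;-0.6 -0.7 0 0 0 0 20;-0.2 -0.3 0 0 0 0 20'
python3 st.py .575 -.199 .25
```

```text
clock: 13.55
position: [0.5719, -0.2033, 0.2729]
ee_rot: [0.252, 0.968, -0.003, -0.006]
ft_force: [0.1, -0.1, -5.8]
grip_width: 0.328
t 13.55 pos [ 0.5719 -0.2033  0.2729] q [-0.12  0.33  0.49  1.57 -0.15  1.29  1.45] F [ 0.07 -0.12 -5.81] T [ 0.03 -0.01 -0.01] jaw mm 28.0
yaw x_t 150.85 z_t [-0.0134 -0.0031 -0.9999]
delta u [-0.021  0.136  0.572]
level ax ay [-0.066 -0.073 -0.   ]
```

```bash
python3 -m crank '0 0.13 0 -0.06 -0.07 -0.8 20;0 0 0 0 0 -0.9 20;0 0 0 0 0 -0.88 20;0 0 0 0 0 0 20;0 0 0.2 0 0 0 20;0 0 0.1 0 0 0 20;0 0 0.1 0 0 0 20;0 0 0 0 0 0 20;0 0 0 0 0 0 20;0 0 0 0 0 0 20'
python3 st.py .575 -.199 .25;python3 wpic.py w10
python3 - <<'E'
import cv2
im=cv2.imread("pics/w10.png")
cv2.imwrite("pics/w10c.png",cv2.resize(im[130:370,220:430],None,fx=2.5,fy=2.5,interpolation=2))
from workcell import camera
import numpy as np
for n in("side","top"):
    p,d=camera(n);cv2.imwrite(f"pics/{n}1.png",p[:,:,::-1])
E
```

```text
clock: 14.55
position: [0.5713, -0.2025, 0.2476]
ee_rot: [0.077, 0.997, -0.001, -0.006]
ft_force: [-0.1, 0.0, -7.4]
grip_width: 0.33
t 14.55 pos [ 0.5713 -0.2025  0.2476] q [-0.08  0.35  0.43  1.6  -0.14  1.24  1.79] F [-0.11  0.05 -7.35] T [-0.02  0.01  0.  ] jaw mm 28.2
yaw x_t 171.21 z_t [-1.280e-02 -5.000e-04 -9.999e-01]
delta u [-0.076  0.1   -0.061]
level ax ay [-0.018 -0.09   0.   ]
14.55 [ 0.5713 -0.2025  0.2476] [[-0.988, 0.153, -0.013], [0.153, 0.988, -0.0], [0.013, -0.002, -1.0]]
```

View pics/w10c.png

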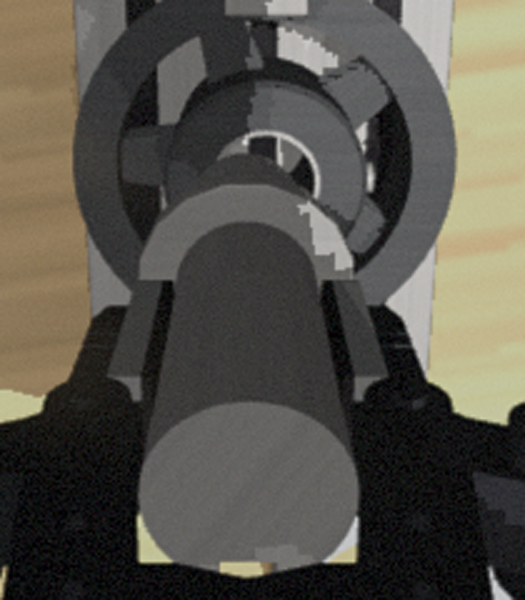

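View pics/side1.png

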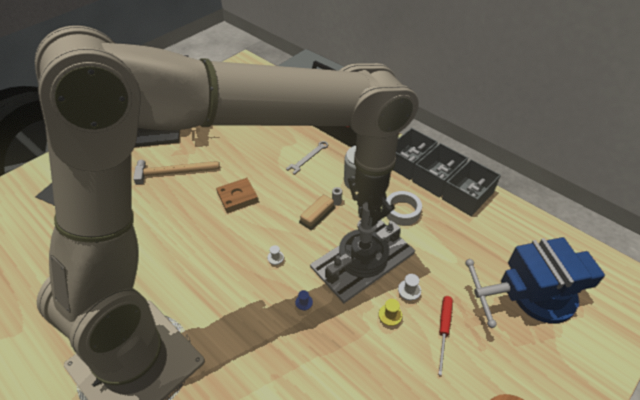

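```bash
python3 - <<'E'
from h import *
m=camera_model("wrist");H=m["hand_eye"]
def tool(x,y,z):
    u=220+x/2.5-.5;v=130+y/2.5-.5
    d=H[:3,:3]@np.array([(u-m["cx"])/m["fx"],-(v-m["cy"])/m["fy"],-1.]);p=H[:3,3]
    return (p+d*(z-p[2])/d[2])*1000
zt=.0227;zc=.0887
print("top L,R,top",tool(138,490,zt),tool(358,490,zt),tool(248,402,zt))
print("collar L,R,top",tool(137,278,zc),tool(355,278,zc),tool(246,183,zc))
o=np.load("pics/w10.npz")
b=np.array([.5743,-.1981,.07]);print("bore proj",proj("wrist",b,o))
# ring measured in w10: right outer edge 321,~185 ; top 131
g=lambda x,y:onz("wrist",220+x/2.5-.5,130+y/2.5-.5,.07,o)
print("ring right/top (mid)",g(318,183),g(268,133))
im=cv2.imread("pics/w10.png");cv2.imwrite("pics/w10d.png",np.clip(cv2.resize(im[160:230,280:370],None,fx=8,fy=8,interpolation=2)*1.6,0,255).astype(np.uint8))
E
```

```text
top L,R,top [  2.09570495 -15.20434288  22.7       ] [ 2.09436207 14.45212827 22.7       ] [15.68638354 -0.36507958 22.7       ]
collar L,R,top [  3.06440233 -23.93769085  88.7       ] [ 3.04827322 22.2646868  88.7       ] [24.21692888 -0.80443071 88.7       ]
bore proj (np.float64(325.8340026357005), np.float64(202.61473039349582))
ring right/top (mid) [ 0.57690585 -0.18166975  0.07      ] [ 0.55825221 -0.19502484  0.07      ]
```

View pics/w10d.png

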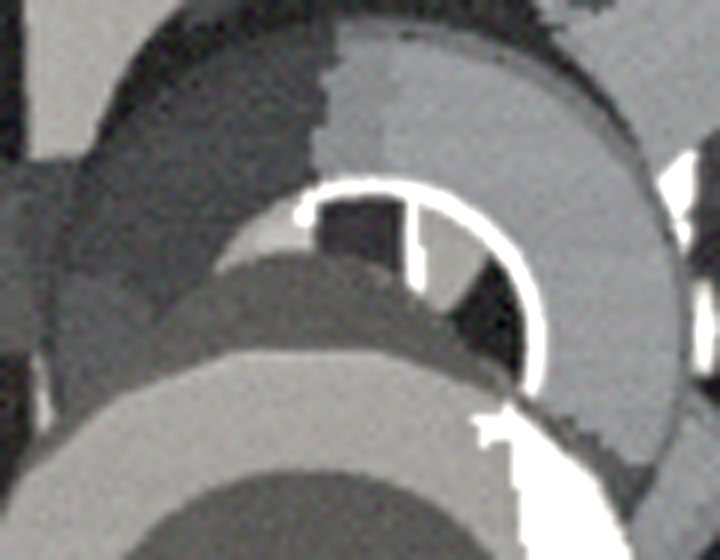

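```bash
python3 - <<'E'
from h import *
from scipy.optimize import least_squares
o=np.load("pics/w10.npz")
im=cv2.imread("pics/w10.png");gr=cv2.cvtColor(im,cv2.COLOR_BGR2GRAY).astype(float)
# radial maxima search around approx centre
cu,cv_=326,203
big=cv2.GaussianBlur(gr,(0,0),.6)
pts=[]
for a in np.radians(np.arange(-20,100,5)):
    r=np.arange(15,26,.25)
    us=cu+r*np.cos(a);vs=cv_-r*np.sin(a)
    val=cv2.remap(big.astype(np.float32),us.astype(np.float32)[None],vs.astype(np.float32)[None],1)[0]
    i=val.argmax(); 
    if val[i]>120: pts.append(onz("wrist",us[i],vs[i],.07,o)[:2]); print(int(np.degrees(a)),r[i],int(val[i]),end=" | ")
pts=np.array(pts)
f=lambda p:np.linalg.norm(pts-p[:2],axis=1)-p[2]
s=least_squares(f,[.574,-.198,.016],loss="soft_l1",f_scale=.0005);print("\n",s.x,np.abs(s.fun).max())
s=least_squares(lambda p:f([*p,.0165]),[.574,-.198],loss="soft_l1",f_scale=.0005);print(s.x)
s=least_squares(lambda p:f([*p,.016]),[.574,-.198],loss="soft_l1",f_scale=.0005);print(s.x)
E
```

```text
-14 20.75 141 | -10 20.5 162 | -5 21.0 165 | 0 21.0 171 | 5 21.0 173 | 10 20.5 164 | 14 20.75 167 | 20 20.75 166 | 25 21.0 171 | 29 20.75 172 | 35 20.75 177 | 40 20.5 173 | 45 20.25 168 | 50 20.25 172 | 55 20.25 169 | 59 20.25 175 | 65 20.0 175 | 70 20.25 175 | 75 19.75 177 | 80 20.25 167 | 85 20.25 150 | 90 20.0 153 | 95 20.0 152 | 
 [ 0.57493195 -0.19818532  0.01674678] 0.0002631741070383761
[ 0.57478171 -0.19794312]
[ 0.57447892 -0.19745109]
```

```bash
python3 -m crank '0 0 0 -0.02 -0.09 0 20;0 0 0 0 0 0 20;0 0 0 0 0 0 20;0 0 0 0 0 0 20;0 0 0 0 0 0 20;0 0 0 0 0 0 20;0 0 0 0 0 0 20;0 0 0 0 0 0 20;0 0 0 0 0 0 20;0 0 0 0 0 0 20'
python3 st.py .5756 -.1975 .222
```

```text
clock: 15.7
position: [0.5715, -0.2027, 0.2483]
ee_rot: [0.077, 0.997, 0.0, 0.001]
ft_force: [0.1, -0.1, -6.2]
grip_width: 0.327
t 15.7 pos [ 0.5715 -0.2027  0.2483] q [-0.08  0.34  0.43  1.61 -0.15  1.22  1.8 ] F [ 0.05 -0.08 -6.17] T [ 0.02 -0.01  0.01] jaw mm 27.9
yaw x_t 171.21 z_t [ 2.4e-03  2.0e-04 -1.0e+00]
delta u [-0.08   0.144  0.658]
level ax ay [ 0.004  0.017 -0.   ]
```

```bash
python3 -m crank '-0.08 0.14 0 0 0.015 0 20;0 0 0 0 0 0 20;0 0 0.2 0 0 0 20;0 0 0.2 0 0 0 20;0 0 0.2 0 0 0 20;0 0 0.05 0 0 0 20;0 0 0 0 0 0 20;0 0 0 0 0 0 20;0 0 0 0 0 0 20;0 0 0 0 0 0 20'
python3 st.py .5756 -.1975 .205
```

```text
clock: 16.7
position: [0.5757, -0.1971, 0.2193]
ee_rot: [0.077, 0.997, 0.0, -0.001]
ft_force: [0.0, -0.3, -7.7]
grip_width: 0.329
t 16.7 pos [ 0.5757 -0.1971  0.2193] q [-0.08  0.37  0.42  1.63 -0.16  1.17  1.79] F [ 0.01 -0.34 -7.73] T [-0.02  0.01 -0.  ] jaw mm 28.1
yaw x_t 171.21 z_t [-1.e-03  7.e-04 -1.e+00]
delta u [-0.    -0.01   0.358]
level ax ay [ 0.004 -0.008 -0.   ]
```

```bash
python3 -m crank '0 0 0.04 0 0 0 20;0 0 0.04 0 0 0 20;0 0 0.04 0 0 0 20;0 0 0.04 0 0 0 20;0 0 0.04 0 0 0 20;0 0 0.04 0 0 0 20;0 0 0.04 0 0 0 20;0 0 0.04 0 0 0 20;0 0 0 0 0 0 20;0 0 0 0 0 0 20'
python3 st.py .5756 -.1975 .205;python3 wpic.py w11
python3 - <<'E'
import cv2
im=cv2.imread("pics/w11.png")
cv2.imwrite("pics/w11c.png",cv2.resize(im[130:300,240:400],None,fx=3.4,fy=3.4,interpolation=2))
E
```

```text
clock: 17.7
position: [0.5758, -0.1971, 0.2058]
ee_rot: [0.077, 0.997, 0.0, -0.0]
ft_force: [0.1, 0.2, -6.5]
grip_width: 0.326
t 17.7 pos [ 0.5758 -0.1971  0.2058] q [-0.08  0.38  0.41  1.65 -0.17  1.15  1.8 ] F [ 0.15  0.22 -6.49] T [-0.02  0.03  0.03] jaw mm 27.8
yaw x_t 171.21 z_t [-2.e-04  6.e-04 -1.e+00]
delta u [ 0.004 -0.01   0.019]
level ax ay [ 0.004 -0.002  0.   ]
17.7 [ 0.5758 -0.1971  0.2058] [[-0.988, 0.153, -0.0], [0.153, 0.988, 0.001], [0.0, 0.001, -1.0]]
```

View pics/w11c.png

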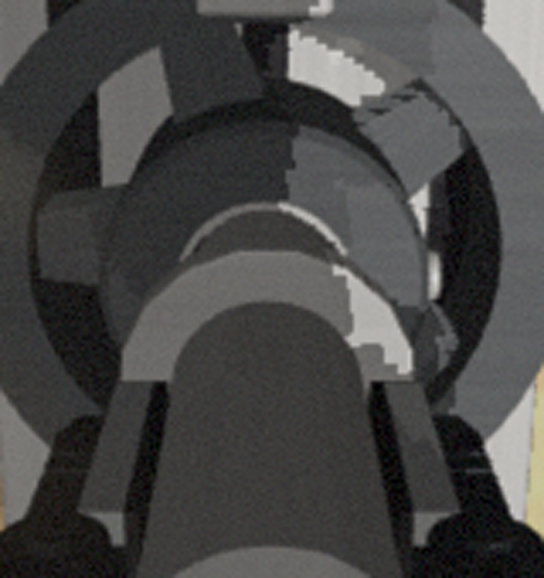

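Nose is inside the bore with no contact force, and the ring shows evenly around it. Continuing down to see whether the key enters.

```bash
python3 -m crank '0 -0.01 0.04 0 0 0 20;0 0 0.04 0 0 0 20;0 0 0.04 0 0 0 20;0 0 0.04 0 0 0 20;0 0 0.04 0 0 0 20;0 0 0.04 0 0 0 20;0 0 0.04 0 0 0 20;0 0 0.04 0 0 0 20;0 0 0 0 0 0 20;0 0 0 0 0 0 20'
python3 st.py .5756 -.1975 .1667
```

```text
clock: 18.75
position: [0.5758, -0.1975, 0.1918]
ee_rot: [0.077, 0.997, 0.0, -0.0]
ft_force: [-0.5, 0.1, -7.0]
grip_width: 0.331
t 18.75 pos [ 0.5758 -0.1975  0.1918] q [-0.07  0.4   0.41  1.66 -0.17  1.12  1.8 ] F [-0.51  0.15 -6.99] T [-0.03 -0.01  0.07] jaw mm 28.3
yaw x_t 171.22 z_t [-2.e-04  6.e-04 -1.e+00]
delta u [ 0.005 -0.     0.627]
level ax ay [ 0.004 -0.002 -0.   ]
```

Key has entered the keyway (9 mm past contact height, no force). Continuing down to the collar.

```bash
python3 -m crank '0 0 0.06 0 0 0 20;0 0 0.06 0 0 0 20;0 0 0.06 0 0 0 20;0 0 0.06 0 0 0 20;0 0 0.06 0 0 0 20;0 0 0.06 0 0 0 20;0 0 0.06 0 0 0 20;0 0 0.06 0 0 0 20;0 0 0 0 0 0 20;0 0 0 0 0 0 20'
python3 st.py .5756 -.1975 .1667
```

```text
clock: 19.75
position: [0.5758, -0.1975, 0.1707]
ee_rot: [0.077, 0.997, 0.0, -0.0]
ft_force: [0.4, 0.3, -6.4]
grip_width: 0.329
t 19.75 pos [ 0.5758 -0.1975  0.1707] q [-0.07  0.42  0.4   1.68 -0.18  1.08  1.81] F [ 0.38  0.29 -6.42] T [-0.09  0.02 -0.04] jaw mm 28.1
yaw x_t 171.22 z_t [-4.e-04  7.e-04 -1.e+00]
delta u [ 0.004 -0.001  0.101]
level ax ay [ 0.004 -0.003  0.   ]
```

```bash
python3 -m crank '0 0 0.02 0 0 0 20;0 0 0.02 0 0 0 20;0 0 0.02 0 0 0 20;0 0 0.02 0 0 0 20;0 0 0.02 0 0 0 20;0 0 0.02 0 0 0 20;0 0 0.02 0 0 0 20;0 0 0.02 0 0 0 20;0 0 0.02 0 0 0 20;0 0 0.02 0 0 0 20' 110
python3 st.py .5756 -.1975 .1667
```

```text
clock: 20.75
position: [0.576, -0.1978, 0.1668]
ee_rot: [0.077, 0.997, 0.001, 0.001]
ft_force: [-4.8, 1.2, 4.2]
grip_width: 0.328
t 20.75 pos [ 0.576  -0.1978  0.1668] q [-0.06  0.42  0.4   1.68 -0.19  1.07  1.81] F [-4.78  1.2   4.24] T [0.47 1.09 0.1 ] jaw mm 28.0
yaw x_t 171.2 z_t [ 0.0017  0.0021 -1.    ]
delta u [0.011 0.005 0.004]
level ax ay [0.017 0.009 0.   ]
```

```bash
python3 -m crank '0.01 0 0.02 0.017 0.01 0 20;0.01 0 0.02 0.01 0.01 0 20;0.01 0 0.025 0.005 0.005 0 20;0.01 0 0.03 0.005 0.005 0 20;0.01 0 0.03 0 0 0 20;0 0 0.03 0 0 0 20;0 0 0.03 0 0 0 20;0 0 0.03 0 0 0 20;0 0 0.03 0 0 0 20;0 0 0.03 0 0 0 20'
python3 st.py .5756 -.1975 .1667;python3 wpic.py w12
python3 - <<'E'
import cv2
im=cv2.imread("pics/w12.png")
cv2.imwrite("pics/w12c.png",cv2.resize(im[130:330,220:420],None,fx=3,fy=3,interpolation=2))
E
```

```text
clock: 21.75
position: [0.5758, -0.1976, 0.1668]
ee_rot: [0.077, 0.997, 0.0, 0.002]
ft_force: [-7.7, 2.4, 12.3]
grip_width: 0.325
t 21.75 pos [ 0.5758 -0.1976  0.1668] q [-0.07  0.42  0.4   1.69 -0.19  1.07  1.81] F [-7.74  2.42 12.29] T [1.01 1.77 0.1 ] jaw mm 27.7
yaw x_t 171.2 z_t [ 4.1e-03  1.0e-04 -1.0e+00]
delta u [0.006 0.003 0.002]
level ax ay [0.005 0.029 0.   ]
21.75 [ 0.5758 -0.1976  0.1668] [[-0.988, 0.153, 0.004], [0.153, 0.988, 0.0], [-0.004, 0.001, -1.0]]
```

View pics/w12c.png

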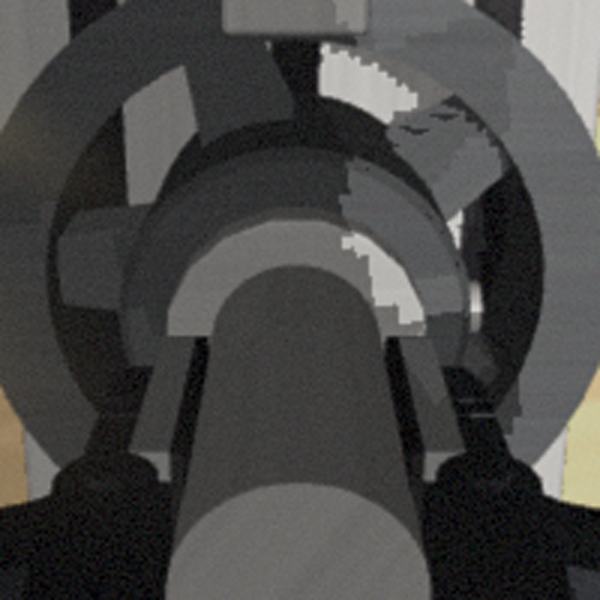

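```bash
python3 -m crank '0.01 0 0.03 0.005 0.04 0 20;0.01 0 0.03 0.01 0.05 0 20;0.01 0 0.03 0.01 0.05 0 20;0.01 0 0.03 0.01 0.05 0 20;0.01 0 0.03 0.01 0.05 0 20;0.01 0 0.03 0.01 0.05 0 20;0.01 0 0.03 0.01 0.05 0 20;0.01 0 0.03 0.01 0.05 0 20;0.01 0 0.03 0.01 0.05 0 20;0.01 0 0.03 0.01 0.05 0 20'
python3 st.py .5756 -.1975 .1667
```

```text
clock: 22.8
position: [0.58, -0.1971, 0.1674]
ee_rot: [0.076, 0.997, -0.004, -0.021]
ft_force: [-3.4, 3.0, 7.8]
grip_width: 0.325
t 22.8 pos [ 0.58   -0.1971  0.1674] q [-0.07  0.45  0.41  1.64 -0.17  1.13  1.8 ] F [-3.43  2.98  7.8 ] T [ 0.72  0.32 -0.01] jaw mm 27.8
yaw x_t 171.28 z_t [-0.0433 -0.0043 -0.9991]
delta u [ 0.105 -0.026  0.022]
level ax ay [-0.077 -0.302 -0.   ]
```

That over-tilted the tool (2.5°); levelling it again.

```bash
python3 -m crank '0.04 0 0 -0.03 -0.1 0 20;0.03 0 0 -0.02 -0.1 0 20;0.03 0 0 -0.02 -0.08 0 20;0 0 0 -0.01 -0.02 0 20;0 0 0 0 0 0 20;0 0 0.01 0 0 0 20;0 0 0.01 0 0 0 20;0 0 0.01 0 0 0 20;0 0 0 0 0 0 20;0 0 0 0 0 0 20'
python3 st.py .5756 -.1975 .1667
```

```text
clock: 23.8
position: [0.5759, -0.1973, 0.1669]
ee_rot: [0.076, 0.997, -0.0, 0.002]
ft_force: [-2.6, 0.1, 2.2]
grip_width: 0.328
t 23.8 pos [ 0.5759 -0.1973  0.1669] q [-0.07  0.42  0.4   1.69 -0.18  1.07  1.81] F [-2.6   0.11  2.19] T [0.23 0.61 0.08] jaw mm 28.1
yaw x_t 171.26 z_t [ 3.7e-03 -6.0e-04 -1.0e+00]
delta u [ 0.006 -0.005  0.004]
level ax ay [-0.     0.027 -0.   ]
```

```bash
python3 -m crank '0.005 0 0.01 0 0 0 20;0.005 0 0.02 0 0 0 20;0 0 0.025 0 0 0 20;0 0 0.03 0 0 0 20;0 0 0.03 0 0 0 20;0 0 0.033 0 0 0 20;0 0 0.033 0 0 0 20;0 0 0.033 0 0 0 20;0 0 0.033 0 0 0 20;0 0 0.033 0 0 0 20'
python3 st.py .5756 -.1975 .1667
python3 - <<'E'
from h import *
for n,c in(("side",(300,180,460,300)),("top",(330,140,450,260))):
    p,d=camera(n);p=p[:,:,::-1];x0,y0,x1,y1=c
    cv2.imwrite(f"pics/{n}2.png",p);cv2.imwrite(f"pics/{n}2c.png",cv2.resize(p[y0:y1,x0:x1],None,fx=4,fy=4,interpolation=2))
o=get_obs();print(o["ft_force"],o["clock"])
E
```

```text
clock: 24.8
position: [0.5757, -0.1978, 0.1667]
ee_rot: [0.077, 0.997, 0.002, 0.003]
ft_force: [-8.8, 3.8, 15.4]
grip_width: 0.329
t 24.8 pos [ 0.5757 -0.1978  0.1667] q [-0.06  0.42  0.4   1.69 -0.19  1.07  1.82] F [-8.81  3.83 15.42] T [0.8  2.01 0.1 ] jaw mm 28.1
yaw x_t 171.2 z_t [ 0.0069  0.0037 -1.    ]
delta u [0.003 0.007 0.001]
level ax ay [0.033 0.045 0.   ]
[-9.69972812  2.35465981 15.00270188] 24.9
```

View pics/side2c.png

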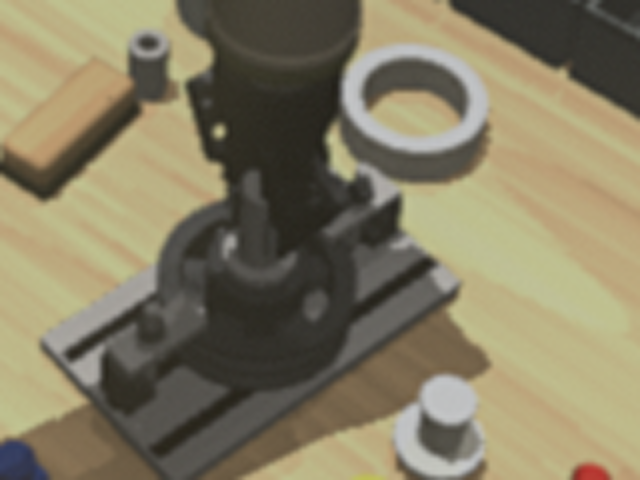

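```bash
python3 -m crank '0.01 0 0.02 0.03 0.045 0 20;0.015 0 0.025 0.01 0.02 0 20;0.015 0 0.03 0.005 0.01 0 20;0.015 0 0.03 0.005 0.01 0 20;0.015 0 0.03 0.005 0.01 0 20;0.015 0 0.03 0.005 0.01 0 20;0.015 0 0.03 0.005 0.01 0 20;0.015 0 0.03 0.005 0.01 0 20;0.015 0 0.03 0.005 0.01 0 20;0.015 0 0.03 0.005 0.01 0 20'
python3 st.py .5756 -.1975 .1667
```

```text
clock: 25.9
position: [0.576, -0.197, 0.1668]
ee_rot: [0.076, 0.997, -0.002, 0.002]
ft_force: [-4.3, 1.7, 11.2]
grip_width: 0.326
t 25.9 pos [ 0.576  -0.197   0.1668] q [-0.07  0.42  0.4   1.69 -0.18  1.07  1.81] F [-4.32  1.69 11.18] T [0.7  1.01 0.05] jaw mm 27.8
yaw x_t 171.26 z_t [ 0.0028 -0.0041 -1.    ]
delta u [ 0.008 -0.013  0.003]
level ax ay [-0.026  0.024  0.   ]
```

```bash
python3 -m crank '0.015 0 0.03 -0.02 0.02 0 20;0.015 0 0.034 0 0.015 0 20;0.015 0 0.036 0 0.014 0 20;0.015 0 0.036 0 0.014 0 20;0.015 0 0.036 0 0.014 0 20;0.015 0 0.036 0 0.014 0 20;0.015 0 0.036 0 0.014 0 20;0.015 0 0.036 0 0.014 0 20;0.015 0 0.036 0 0.014 0 20;0.015 0 0.036 0 0.014 0 20'
python3 st.py .5756 -.1975 .1667; python3 wpic.py w13; python3 st.py
python3 - <<'E'
import cv2
im=cv2.imread("pics/w13.png")
cv2.imwrite("pics/w13c.png",cv2.resize(im[130:330,220:420],None,fx=3,fy=3,interpolation=2))
E
```

```text
clock: 26.9
position: [0.576, -0.1976, 0.1668]
ee_rot: [0.076, 0.997, 0.001, 0.001]
ft_force: [-5.8, 1.5, 14.0]
grip_width: 0.328
t 26.9 pos [ 0.576  -0.1976  0.1668] q [-0.06  0.42  0.4   1.68 -0.19  1.07  1.81] F [-5.83  1.49 14.  ] T [0.67 1.18 0.08] jaw mm 28.0
yaw x_t 171.24 z_t [ 0.0017  0.0018 -1.    ]
delta u [0.011 0.001 0.002]
level ax ay [ 0.014  0.01  -0.   ]
26.9 [ 0.576  -0.1976  0.1668] [[-0.988, 0.152, 0.002], [0.152, 0.988, 0.002], [-0.001, 0.002, -1.0]]
t 26.95 pos [ 0.576  -0.1976  0.1667] q [-0.06  0.42  0.4   1.68 -0.19  1.07  1.81] F [-5.2   2.34 14.14] T [0.71 1.12 0.06] jaw mm 27.8
yaw x_t 171.24 z_t [ 0.0016  0.0018 -1.    ]
level ax ay [0.014 0.01  0.   ]
```

View pics/w13c.png

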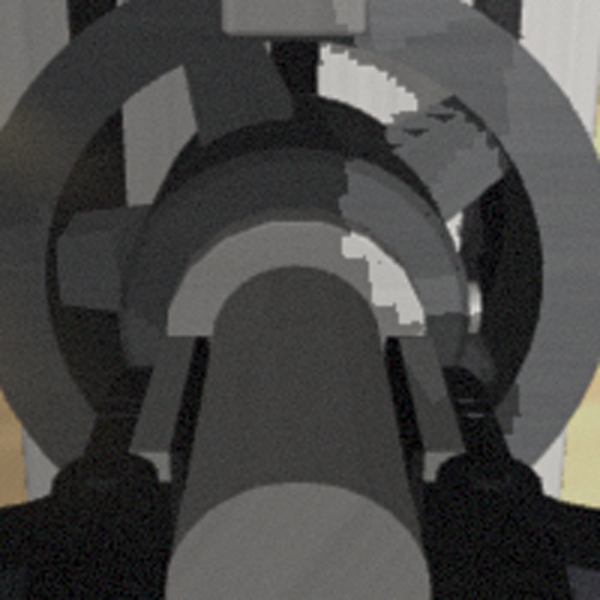

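View pics/side2.png

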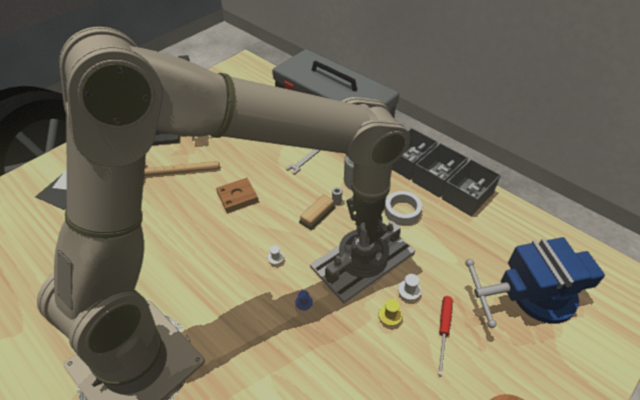

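Collar seated (no gap visible at (295,220) in the crop), TCP at the expected home height (0.1667 vs 0.1667), tilt about 0.14°, and 14 N at the wrist, holding steady. The plug stands upright on bare bench at side-view pixel (276,256), and nothing else has moved. Handing in.

```bash
python3 -c "
from workcell import *
print(hand_in()); o=get_obs(); print(o['clock'],o['ft_force'],o['position'],o['grip_width'])"
```

```text
the job is handed in; nothing more can be done
None
the job is handed in; nothing more can be done
```

The job is handed in at about 27 s of the 54 s allowed, with the shaft fully home and still gripped and pressed down.

- **Plug:** I pulled the white plug out of the bore and stood it upright on bare bench at about (0.415, -0.03), well clear of the plate and pulley. The larger white, the yellow and the blue look-alikes were not touched.
- **Shaft:** I lifted it from the stand, turned it about 21° above the pulley to match the measured keyway direction (-8.6°), and lowered it. The nose and then the key went in with no contact force, so no searching turn was needed in the bore.
- **Last checks:**
  - The tool stands at 0.1667 m, exactly the height expected with the collar on the hub.
  - The tool's tilt is about 0.14°, and no gap shows under the collar in the wrist view.
  - The wrist reads about 14 N of push, about 20 N on the hub with the shaft's weight, and the last reading before hand-in was steady.
  - In the last side picture nothing else on the bench had moved.
- **What was off:**
  - My first attempt to trim the sideways load over-tilted the seated shaft by about 2.5°. I levelled it again within the next second.
  - A sideways load of 5–6 N and a moment of just over 1 N m remain at the wrist.
  - The cameras disagreed by about 2 mm on x positions. I used the wrist camera's values, and the fit confirmed them.

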